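# Set up the bakery tasting display

## Robot

A 7-joint arm with a two-finger parallel gripper is mounted at the origin on the work surface. World frame = base frame: x ahead of the robot, y to its left, z up, the work surface at z = 0. Lengths are in mm, angles in rad, forces in N, time in s.
With the tool pointing down it reaches from about 400 to 875 mm from the base axis. Payload 4.4 kg.
Tool frame: the origin (TCP) lies at the very end of the fingers, on their centre line; the grasp point (between the pads) lies 19 mm behind it; z points along the fingers, y is the line along which they close (so a half turn about z gives the same grasp; the last joint's range is limited). The gripper opens to 85 mm and grips with 20 to 120 N. Pads are 22 mm wide; open, the fingers measure 114 mm over their backs; the gripper's body (76 mm by 85 mm) begins 54 mm behind the grasp point. The pads swing forward as they close: fully open they stand 13 mm farther back than shut.
Start: joints at [-0.066, 0.628, 0.038, 1.517, -0.027, 0.996, -0.02], TCP at [650.014, 0.027, 231.313] pointing down, gripper open.
Joint ranges: [-3.06, 3.06], [-0.37, 2.12], [-1.25, 1.32], [0.18, 2.47], [-1.1, 4.24], [0.23, 1.98], [-2.94, 2.94]. Speed limits (rad/s): [2.57, 2.57, 3.14, 3.14, 3.14, 3.14, 3.14].

## Interface

Orientations are given as [roll, pitch, yaw] about the fixed x, y, z axes, in that order (R = Rz(yaw) Ry(pitch) Rx(roll)).
In Python, from cell import ctrl gives the robot as it stands.
- The arm moves only by the tool step_arm, never from a script. Its argument "series" is a list that holds one entry, the list of rows, each a list of 7 numbers: the turn, a rotation vector about the tool's x, y, z as a fraction of full scale, then the shift along the tool's x, y, z as a fraction of full scale, then the closure, from 0 (fully open) to 1 (shut). In form: [[[ax, ay, az, tx, ty, tz, gripper], ...]]. A call has 1 to 12 rows; each row shifts and turns the commanded pose from where the row before left it, along the tool's axes as they then stand; what a row does not reach is not made up. Full scale, the value 1, is 150 mm for a shift and 45 degrees for a turn. A row lasts 1/10 s, in which the tool goes at most 50 mm and 8.59 degrees, less where a joint would pass 70% of its speed; a pose out of reach is approached as far as the arm can. A call with a number of a shift or a turn outside -1 to 1 is refused whole. A call with a gripper value outside its range is refused whole. The fingers move at their own pace and stop on an object; the grip force is fixed at half the most. Time passes only in rows, so rows that do not move let the fingers close. It gives the time, the measured TCP pose, the force, the opening and the grip force at its end, in the units of the state.
- ctrl.read_state(): the state, without advancing time (a new reading comes with each control period).
- ctrl.get_image(name): name is "scene" or "side" or "wrist"; returns a dict with "img" (480x640x3 uint8, red, green, blue), "fx", "fy", "cx", "cy" (pixels), "R" (3x3) and "t" (3): a world point X has camera coordinates R X + t. Camera axes: x right, y down, z forward; pixel columns grow to the right and rows downward; lengths in mm; the calibration is good to about 2 mm. A picture is of the moment at which its call begins. There is no depth.
- ctrl.finish_job(): hands the job in; it is judged then, once.
Trained networks look in a picture, given as the dict that the camera call returned (one of the last four; its "shot" number tells which), for a name from the list of things; names that differ only in an ending like _2 or _b are one class to them, and where a whole thing is asked for, a point or a joint stands for the part that bears it (a point fixed in the world has none). Each returns a list of dicts, best first, with "score" (0 to 1); they miss things now and then, are a little off and sometimes report something else, mostly with a low value. They report only what shows in the picture. A call takes as long as a camera call. They do not tell look-alikes from the thing itself.
- ctrl.recognise(picture, thing): "centre" ([column, row] in pixels, amid what is visible of it).
The state is a dict: "clock": time; "qpos": joint angles; "qd": joint speeds; "tau": joint torques, N m; "eef_pos": TCP position; "tool_rot": TCP orientation; "force": force on the tool from outside, world axes, zero at the start; "torque": the same for the moment, N m; "width": finger opening in mm; "gripper_force": force on a finger pad.
Only numpy, scipy, OpenCV 4.12 (cv2) and the standard library are available. Lean on these libraries where they do the work, as an engineer would, in place of code of your own. Each camera call takes 0.05 s, during which the arm holds its last target. There are 200 camera calls.

## Task

Set up the tasting display: stand the dark chocolate cake in the middle of the white cake stand and cover it with the glass dome, set down gently and centred. On the slate, in one line along its middle, place the loaf crosswise at the end next to the cake stand, the swirl bun in its steel ring at the other end, and the red jam jar in the middle between them. Leave the honey jar, the sugar shaker and the empty ring as they stand, and do not tip the glass dome over.

Things in the scene. Friction and masses are not known exactly. Their poses are not given: they have to be found in the camera images.
- stand: White ceramic cake stand, fixed to the bench: round foot 104 mm across, slim stem, flat round plate 156 mm across whose upper face is 86 mm above the bench. Origin: centre of its underside on the bench; z up. It stands on the left (y > 0) or on the right (y < 0) of the slate.
- slate: Dark grey flat serving slate, fixed to the bench: 120 mm (its x) by 300 mm (its y, the long way, roughly along world y) and 8 mm thick. Origin: centre of its underside, on the bench; z up. It takes three pieces in line along its long centre line: one in the middle and one at each end, the end pieces centred 105 mm from the slate's centre.
- cake_mid (a point): Dark chocolate cake in a round pleated brown paper baking mould: 60 mm across, straight sides 45 mm high, domed dark top with a swirl, 58 mm high in all, about 0.12 kg. Point: on its axis, half-way up (29 mm above its underside); z up. Rigid; grasp by the mould's sides.
- dome_knob (a point): Clear glass dome, open below, with a brass knob on top, standing on the bench: 108 mm across, inside 101 mm across, glass crown 88 mm above the rim, inside height 84 mm, about 0.3 kg. The round knob is 26 mm across and spans 96 to 122 mm above the rim, on a stem 14 mm across. Point: centre of the knob, on the axis, 109 mm above the rim; z up. Lift it by the knob.
- loaf_mid (a point): Small golden-brown loaf in a white paper mould with tan bands: 95 mm long (its x), 52 mm wide (its y), mould 40 mm high, loaf 58 mm high in all, about 0.15 kg. Point: its centre, half-way up (29 mm above its underside); z up. Grasp across the 52 mm width, at the mould. Crosswise on the slate means that its long way runs across the slate's long way, front to back (along the slate's x).
- bun_mid (a point): Golden bun with a brown spiral on top, in a bright steel baking ring that moves with it: 62 mm across, ring 45 mm high, 53 mm high in all, about 0.14 kg. Point: on its axis, half-way up (26.5 mm above its underside); z up.
- jam_mid (a point): Jar of red jam with a red lid: 54 mm across, 64 mm high, lid 51 mm across over its top 14 mm, about 0.16 kg. Point: on its axis, half-way up (32 mm above its underside); z up.
- honey_mid (a point): To be left alone: loose jar of amber honey with a yellow lid, same size as the jam jar (54 mm across, 64 mm high). Point: on its axis, half-way up (32 mm above its underside).
- shaker_mid (a point): To be left alone: loose steel sugar shaker with a perforated domed top, 60 mm across, 96 mm high, with a small wire handle that stands out to 49 mm from the axis on its y side. Point: on its axis, half-way up (48 mm above its underside).
- ering_mid (a point): To be left alone: loose empty steel baking ring, 62 mm across, 45 mm high, open through. Point: its centre, half-way up (22.5 mm above the bench).
There are look-alikes about, which are no part of the job. What is shaped like the stand but orange is not meant.

How it is judged:
By the outcome, as a careful person would: the job done as asked, in the order asked, and still so for the second after the job is handed in, with the robot touching nothing.
It also fails if it takes over 125 s, if anything falls off the work surface, if the arm or the gripper's body presses on something with over 40 N, if the wrist force passes 120 N, or if a joint passes its speed limit or range.

## Working session

There is one attempt and no reset: what is moved stays moved. The work goes in short steps, Python scripts to look and compute and a tool call to move; the robot and the scene stay as the last step left them, time stands still between calls to the robot, and variables do not carry over. Pictures are saved under pics/ and viewed, at most 14 in all, crops included, and the job is handed in when it is done.

Besides the shell and the picture viewer there is one more tool, called after "Request:" by a JSON object that holds its "op" and its "data", one argument or row to a line. step_arm: Moves the arm, as the interface text tells. Shift numbers are shares of 150 mm and turn numbers shares of 45 degrees, none past 1 either way. Its arguments: {"type":"object","properties":{"series":{"type":"array","items":{"type":"array","items":{"type":"array","items":{"type":"number","minimum":-1,"maximum":1}}}}},"required":["series"]}

```bash
ls; mkdir -p pics
cat > h.py <<'E'
import numpy as np, cv2
from cell import ctrl
def save(p,n): cv2.imwrite(f'pics/{n}.png',cv2.cvtColor(p['img'],cv2.COLOR_RGB2BGR))
def ray(p,uv):
    R=np.array(p['R']);t=np.array(p['t'])
    d=R.T@np.array([(uv[0]-p['cx'])/p['fx'],(uv[1]-p['cy'])/p['fy'],1]); return -R.T@t,d
def at(p,uv,z):
    c,d=ray(p,uv); return (c+d*(z-c[2])/d[2])[:2].round(1)
def px(p,X):
    c=np.array(p['R'])@np.array(X,float)+np.array(p['t']); return (c[:2]/c[2]*[p['fx'],p['fy']]+[p['cx'],p['cy']]).round(1)
E
python3 - <<'E'
from h import *
Z=dict(stand=50,slate=8,cake_mid=29,dome_knob=109,loaf_mid=29,bun_mid=26.5,jam_mid=32,honey_mid=32,shaker_mid=48,ering_mid=22.5)
for n in ['scene','side']:
    p=ctrl.get_image(n);save(p,n+'0')
    print(n,(-np.array(p['R']).T@p['t']).round())
    for k,z in Z.items():
        print(k,[(np.round(r['centre']).tolist(),round(r['score'],2),at(p,r['centre'],z).tolist()) for r in ctrl.recognise(p,k)[:3]])
print(ctrl.read_state())
E
```

```text
pics
scene [1229.  192.  680.]
stand [([512.0, 228.0], 0.83, [280.8, 432.6]), ([422.0, 217.0], 0.81, [273.8, 217.4])]
slate [([228.0, 303.0], 0.61, [615.6, -169.1])]
cake_mid [([286.0, 258.0], 0.69, [472.2, -82.2])]
dome_knob [([222.0, 241.0], 0.67, [536.1, -198.0])]
loaf_mid [([518.0, 328.0], 0.89, [590.1, 415.9]), ([157.0, 233.0], 0.71, [437.2, -426.8])]
bun_mid [([508.0, 282.0], 0.77, [456.9, 410.3])]
jam_mid [([132.0, 265.0], 0.82, [564.9, -417.0])]
honey_mid [([433.0, 268.0], 0.77, [444.8, 252.0])]
shaker_mid [([155.0, 234.0], 0.74, [466.1, -410.8])]
ering_mid [([350.0, 263.0], 0.88, [454.0, 65.1]), ([285.0, 256.0], 0.64, [458.3, -89.2]), ([157.0, 236.0], 0.48, [441.1, -427.0])]
side [ 430. -775.  959.]
stand [([260.0, 183.0], 0.69, [285.1, 238.9]), ([270.0, 137.0], 0.65, [297.9, 450.3]), ([380.0, 196.0], 0.57, [616.7, 186.4])]
slate [([334.0, 413.0], 0.72, [475.0, -398.4]), ([391.0, 326.0], 0.69, [610.2, -199.6])]
cake_mid [([326.0, 283.0], 0.74, [464.5, -91.1])]
dome_knob [([322.0, 341.0], 0.7, [449.2, -292.9]), ([361.0, 152.0], 0.53, [568.2, 307.1])]
loaf_mid [([362.0, 152.0]
[... 295 characters left out ...]
pos': array([-0.06578057,  0.62838385,  0.03847807,  1.51737041, -0.02697727,
        0.9962989 , -0.01998609]), 'qd': array([ 1.75650142e-04, -7.50724361e-04,  1.29094837e-03,  2.41028376e-05,
       -9.12465537e-04,  3.41674857e-04,  1.15820644e-03]), 'tau': array([ 2.65763983e-04, -5.63288105e+01,  1.22609619e+00, -1.93786418e+01,
        1.09114681e-02,  1.69835464e-03,  2.45223916e-06]), 'eef_pos': array([6.50032078e+02, 2.16056973e-02, 2.31332988e+02]), 'tool_rot': array([ 3.14153615e+00, -3.24331450e-05,  1.57079656e+00]), 'force': array([-0.84104227, -0.10370676, -0.35618453]), 'torque': array([ 0.01226596,  0.01242934, -0.05296428]), 'gripper_force': 0.0, 'width': 85.36948710061623}
```

View pics/scene0.png

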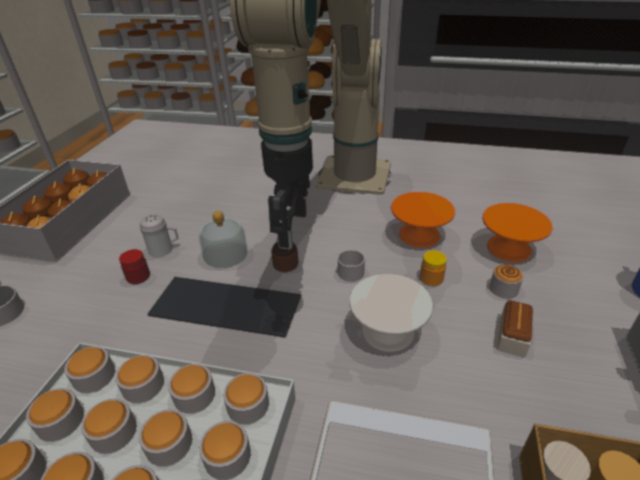

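View pics/side0.png

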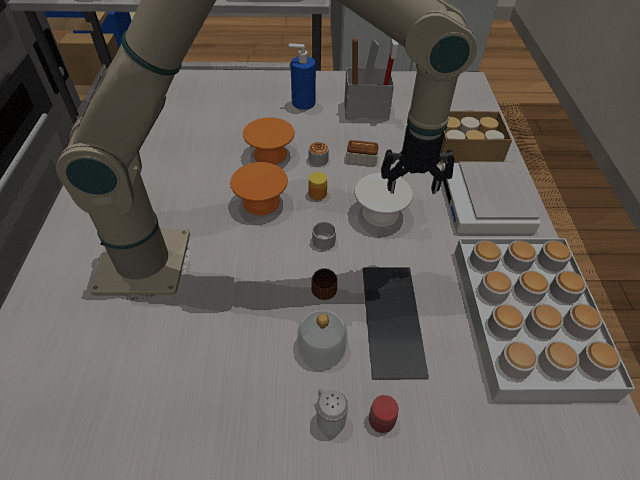

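The scene view shows the white stand at (391,305), left of the slate at (228,305). The dome knob is at (218,217), the cake at (285,257), the jam at (134,266), the bun at (507,281) and the loaf at (517,328). The side view agrees, with the knob at (322,320) and the slate corners at (363,267), (409,266), (427,377) and (370,378).

```bash
cat >> h.py <<'E'
def tri(obs):
    A=np.zeros((3,3));b=np.zeros(3)
    for p,uv in obs:
        c,d=ray(p,uv);d/=np.linalg.norm(d);M=np.eye(3)-np.outer(d,d);A+=M;b+=M@c
    return np.linalg.solve(A,b).round(1)
E
python3 - <<'E'
from h import *
s=ctrl.get_image('scene');d=ctrl.get_image('side');w=ctrl.get_image('wrist');save(w,'w0')
for k,a,b in [('knob',(218,217),(322,320)),('cake',(286,258),(325,283)),('loaf',(518,328),(362,152)),('bun',(508,282),(318,154)),('jam',(133,265.5),(385,413)),('honey',(433,268),(317,188)),('ering',(350,264),(325,233))]: print(k,tri([(s,a),(d,b)]))
print('slate scene',[at(s,c,8) for c in [(188,280),(300,294),(284,331),(151,307)]],'side',[at(d,c,8) for c in [(363,267),(409,266),(427,377),(370,378)]])
from scipy.optimize import least_squares
a=np.linspace(0,2*np.pi,180)
def ext(p,x):
    P=np.array([px(p,[x[0]+78*np.cos(t),x[1]+78*np.sin(t),86]) for t in a]);return np.r_[P.min(0),P.max(0)]
for p,e in [(s,[349.5,281,431.5,328.5]),(d,[354,177,411.5,212])]:
    r=least_squares(lambda x:ext(p,x)-e,[610,190],diff_step=1e-3);print('stand',r.x.round(1),r.fun.round(1))
print(w['R'],w['t'])
E
```

```text
knob [ 450.4 -244.8  108.7]
cake [461.1 -85.4  20. ]
loaf [584.3 417.1  21.8]
bun [447.3 412.8  17.5]
jam [ 571.9 -410.6   36.3]
honey [442.4 250.1  25.6]
ering [464.1  68.   29.5]
slate scene [array([ 564.5, -285.6]), array([559.5, -25.4]), array([667.1, -29.3]), array([ 658.1, -323.9])] side [array([558.3, -27.1]), array([675.1, -23.9]), array([ 673.6, -323.3]), array([ 552.4, -324.9])]
stand [624.2 171.4] [-0.8 -7.   1.4  5.2]
stand [617.7 158.4] [-0.5 -2.6  0.9  2.8]
[[ 9.99999744e-01  6.11715565e-04  3.71203001e-04]
 [ 4.84513104e-04 -9.60636416e-01  2.77808282e-01]
 [ 5.26530771e-04 -2.77808031e-01 -9.60636466e-01]] [-649.4874939   -36.29578764  378.03638173]
```

View pics/w0.png

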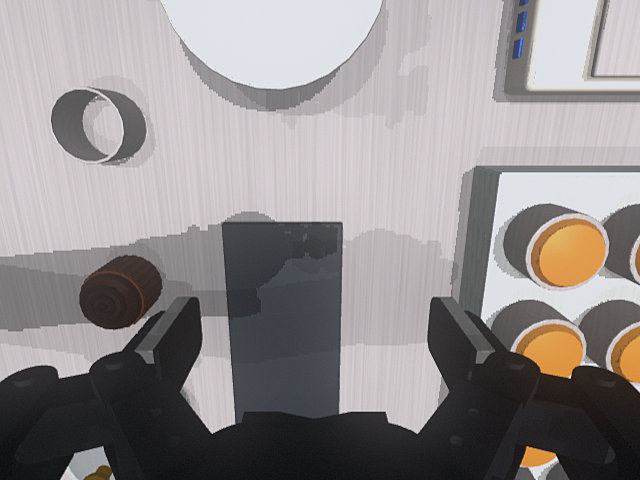

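The wrist view shows the slate's top edge from (222,223) to (343,222), the plate's near rim at about (270,90) and the cake at (120,292).

Run:
```python
from h import *
w=ctrl.get_image('wrist')
print('slate',[at(w,c,8).tolist() for c in [(222,223),(343,222),(236,418),(340,412)]])
# plate rim circle fit: bright plate boundary pts
pts=[(160,0),(383,0),(372,35),(350,62),(320,81),(270,90),(230,80),(200,60),(176,32)]
P=np.array([at(w,c,86) for c in pts]);
A=np.c_[2*P,np.ones(len(P))];s=np.linalg.lstsq(A,(P**2).sum(1),rcond=None)[0];print('plate',s[:2],np.sqrt(s[2]+s[:2]@s[:2]))
from scipy.optimize import least_squares
r=least_squares(lambda c:np.hypot(*(P-c).T)-78,[615,170]);print(r.x,r.fun.round(1))
c=ctrl.recognise(w,'cake_mid');print(c,at(w,c[0]['centre'],29) if c else '')
s=ctrl.get_image('scene')
print(at(s,(286,258),29))
```

```text
slate [[558.8, -23.9], [677.6, -22.9], [559.6, -255.4], [679.0, -247.0]]
plate [622.02591273 169.20324616] 77.10589326062285
[622.01145181 170.39584242] [-0.  -2.1  0.9  1.   0.2 -0.3 -0.2 -0.3 -0.2]
[{'centre': [120.4, 293.1], 'score': 0.68}] [460.1 -89.2]
[471.3 -81.5]
```

Request:
{"op": "step_arm", "data": {
  "series": [
    [[0,0,0,-0.096,-0.207,0.035,0],[0,0,0,-0.096,-0.207,0.035,0],[0,0,0,-0.096,-0.207,0.035,0],[0,0,0,-0.096,-0.207,0.035,0],[0,0,0,-0.096,-0.207,0.035,0],[0,0,0,-0.096,-0.207,0.035,0],[0,0,0,0,0,0,0],[0,0,0,0,0,0,0]]
  ]
}}

```text
clock: 2.2
eef_pos: [463.9, -86.7, 200.2]
tool_rot: [3.14, -0.0, 1.57]
force: [1.0, 0.3, 0.0]
width: 85.5
gripper_force: 0.0
```

```bash
cat >> h.py <<'E'
def look(k,z,n=None):
    w=ctrl.get_image('wrist');s=ctrl.read_state()
    if n: save(w,n)
    print(s['eef_pos'].round(1),s['tool_rot'].round(3),[(np.round(r['centre'],1).tolist(),round(r['score'],2),at(w,r['centre'],z).tolist()) for r in ctrl.recognise(w,k)[:3]])
    return w
E
python3 -c "
from h import *
look('cake_mid',29,'w1')"
```

```text
[465.  -86.2 200.3] [ 3.139 -0.     1.571] [([308.3, 214.4], 0.79, [458.5, -89.7])]
```

View pics/w1.png

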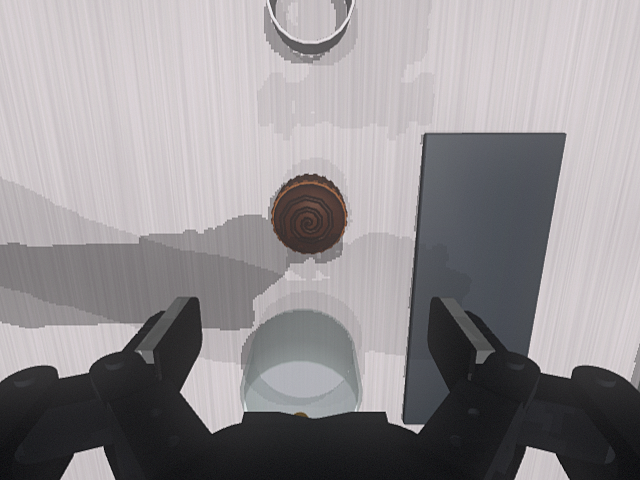

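The cake is centred at (309,215), i.e. near (459,-89), and the way down is clear.

Request:
{"op": "step_arm", "data": {
  "series": [
    [[0,0,0,-0.013,-0.036,0.25,0],[0,0,0,0,0,0.3,0],[0,0,0,0,0,0.3,0],[0,0,0,0,0,0.3,0],[0,0,0,0,0,0.14,0],[0,0,0,0,0,0,0],[0,0,0,0,0,0,1],[0,0,0,0,0,0,1],[0,0,0,0,0,0,1],[0,0,0,0,0,0,1],[0,0,0,0,0,0,1],[0,0,0,0,0,0,1]]
  ]
}}

```text
clock: 3.5
eef_pos: [456.5, -89.0, 20.5]
tool_rot: [-3.134, 0.003, 1.572]
force: [-0.0, 0.5, 7.0]
width: 58.5
gripper_force: 64.5
```

Run:
```python
from h import *
s=ctrl.read_state();print(s['eef_pos'],s['tool_rot'],s['width'],s['gripper_force'],s['force'])
```

```text
[456.45825862 -89.04806023  20.48691642] [-3.13399777e+00  2.54963164e-03  1.57161108e+00] 58.47804302748188 64.50270652770996 [-0.01556939  0.52823183  7.01199609]
```

Width and grip are good, but the grasp is 14 mm higher than planned. I'll open, go lower and regrip.

Request:
{"op": "step_arm", "data": {
  "series": [
    [[0,0,0,0,0,0,0],[0,0,0,0,0,0,0],[0,0,0,0,0,0,0],[0,0,0,0,0,0.05,0],[0,0,0,0,0,0.04,0],[0,0,0,0,0,0,0],[0,0,0,0,0,0,1],[0,0,0,0,0,0,1],[0,0,0,0,0,0,1],[0,0,0,0,0,0,1],[0,0,0,0,0,0,1]]
  ]
}}

```text
clock: 4.6
eef_pos: [453.8, -89.2, 7.7]
tool_rot: [-3.128, 0.003, 1.572]
force: [-0.7, -0.2, 5.4]
width: 59.0
gripper_force: 63.9
```

Run:
```python
from h import *
s=ctrl.read_state();print(s['eef_pos'],s['tool_rot'],s['qpos'].round(3),s['force'],s['torque'])
```

```text
[453.84599189 -89.21630577   7.69899587] [-3.12793287e+00  2.67806902e-03  1.57170660e+00] [ 0.233  0.784 -0.152  2.167  0.494  0.237 -0.358] [-0.7497493  -0.22323652  5.42525699] [-0.00355448  0.01166414 -0.0337023 ]
```

Request:
{"op": "step_arm", "data": {
  "series": [
    [[0,0,0,0,0,-0.15,1],[0,0,0,0,0,-0.3,1],[0,0,0,0,0,-0.3,1],[0,0,0,0,0,-0.3,1],[0,0,0,0,0,-0.3,1],[0,0,0,0,0,0,1],[0,0,0,0,0,0,1]]
  ]
}}

```text
clock: 5.3
eef_pos: [456.6, -88.9, 210.4]
tool_rot: [-3.129, 0.003, 1.571]
force: [-0.3, -0.6, -0.9]
width: 58.7
gripper_force: 64.8
```

Request:
{"op": "step_arm", "data": {
  "series": [
    [[0,-0.016,0,0.215,0.137,0,1],[0,0,0,0.215,0.137,0,1],[0,0,0,0.215,0.137,0,1],[0,0,0,0.215,0.137,0,1],[0,0,0,0.215,0.137,0,1],[0,0,0,0.215,0.137,0,1],[0,0,0,0.215,0.137,0,1],[0,0,0,0.215,0.137,0,1],[0,0,0,0,0,0,1],[0,0,0,0,0,0,1]]
  ]
}}

```text
clock: 6.3
eef_pos: [619.0, 170.0, 201.0]
tool_rot: [-3.122, 0.016, 1.574]
force: [-1.1, -0.6, -0.9]
width: 58.8
gripper_force: 64.9
```

```bash
python3 -c "
from h import *
w=look('stand',86,'w2')
print([px(w,[621.5+78*np.cos(t),170+78*np.sin(t),86]) for t in (0,1.57,3.14,4.71)])"
```

```text
[619.1 168.4 201.4] [-3.123  0.017  1.572] [([327.7, 190.6], 0.77, [625.1, 194.9])]
[array([435.2, 227.1]), array([323.3, 107.6]), array([209.9, 225. ]), array([320.7, 325.9])]
```

View pics/w2.png

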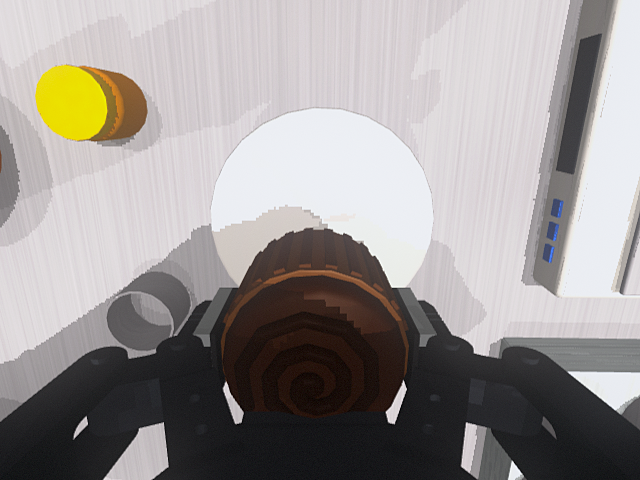

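The plate rim shows at (323,108), left 210, right 433, which matches the model at (621.5,170). The cake hangs straight in the fingers. Next I'll compute the correction.

```bash
cat >> h.py <<'E'
from scipy.spatial.transform import Rotation as Ro
def go(xyz,yaw):
    s=ctrl.read_state();R=Ro.from_euler('xyz',s['tool_rot']);D=Ro.from_euler('xyz',[np.pi,0,yaw])
    r=(R.inv()*D).as_rotvec()/(np.pi/4)
    d=np.array(xyz,float)-s['eef_pos']
    print('at',s['eef_pos'].round(1),'rot',r.round(3),'shift if turned first',(D.inv().apply(d)/150).round(3),'now',(R.inv().apply(d)/150).round(3),'|d|',np.linalg.norm(d).round(),'q',s['qpos'].round(2))
E
python3 -c "
from h import *
go([621.5,170,110],np.pi/2)"
```

```text
at [619.3 167.7 202. ] rot [-0.023  0.022  0.   ] shift if turned first [0.015 0.014 0.613] now [0.026 0.025 0.613] |d| 92.0 q [-0.08  0.69 -0.41  1.54  0.31  1.   -0.58]
```

Request:
{"op": "step_arm", "data": {
  "series": [
    [[-0.023,0.022,0,0.015,0.014,0,1],[0,0,0,0,0,0.2,1],[0,0,0,0,0,0.2,1],[0,0,0,0,0,0.2,1],[0,0,0,0,0,0,1],[0,0,0,0,0,0,1],[0,0,0,0,0,0,1]]
  ]
}}

```text
clock: 7.1
eef_pos: [624.2, 171.8, 115.6]
tool_rot: [3.135, -0.003, 1.571]
force: [0.5, 0.4, -0.8]
width: 58.6
gripper_force: 64.9
```

```bash
python3 -c "
from h import *
go([621.5,170,95],np.pi/2)"
```

```text
at [624.2 171.8 115.6] rot [ 0.008 -0.004  0.   ] shift if turned first [-0.012 -0.018  0.137] now [-0.012 -0.019  0.137] |d| 21.0 q [-0.09  0.78 -0.38  1.63  0.37  0.8  -0.63]
```

Request:
{"op": "step_arm", "data": {
  "series": [
    [[0.005,0,0,-0.01,-0.015,0.06,1],[0,0,0,0,0,0.05,1],[0,0,0,0,0,0.015,1],[0,0,0,0,0,0.01,1],[0,0,0,0,0,0,1],[0,0,0,0,0,0,1]]
  ]
}}

```text
clock: 7.7
eef_pos: [620.5, 170.1, 94.0]
tool_rot: [-3.141, -0.002, 1.572]
force: [-2.7, -0.9, 4.9]
width: 58.6
gripper_force: 65.2
```

Contact, 5 N. I'll release and rise.

Request:
{"op": "step_arm", "data": {
  "series": [
    [[0,0,0,0,0,0,0],[0,0,0,0,0,0,0],[0,0,0,0,0,0,0],[0,0,0,0,0,0,0],[0,0,0,0,0,-0.2,0],[0,0,0,0,0,-0.3,0],[0,0,0,0,0,-0.3,0],[0,0,0,0,0,-0.3,0],[0,0,0,0,0,0,0],[0,0,0,0,0,0,0]]
  ]
}}

```text
clock: 8.7
eef_pos: [621.5, 170.2, 259.8]
tool_rot: [3.139, -0.003, 1.572]
force: [0.2, 0.6, -1.1]
width: 85.5
gripper_force: 0.0
```

```bash
python3 -c "
from h import *
w=look('cake_mid',115,'w3')
go([455,-244,250],np.pi/2)
for n in ['scene','side']:
  p=ctrl.get_image(n);print([(r['centre'],r['score'],at(p,r['centre'],115)) for r in ctrl.recognise(p,'cake_mid')[:2]])"
```

```text
[620.6 169.7 258.2] [-3.141e+00 -2.000e-03  1.572e+00] [([313.7, 218.2], 0.82, [620.7, 170.8])]
at [620.1 169.5 257.3] rot [-0.003 -0.002  0.001] shift if turned first [-2.757 -1.101  0.048] now [-2.756 -1.103  0.047] |d| 445.0 q [-0.05  0.62 -0.44  1.5   0.28  1.09 -0.55]
[([389.8, 288.5], 0.85, array([620.1, 167.9])), ([352.3, 266.9], 0.26, array([573. ,  89.9]))]
[([386.1, 184.2], 0.92, array([623.4, 163.9]))]
```

View pics/w3.png

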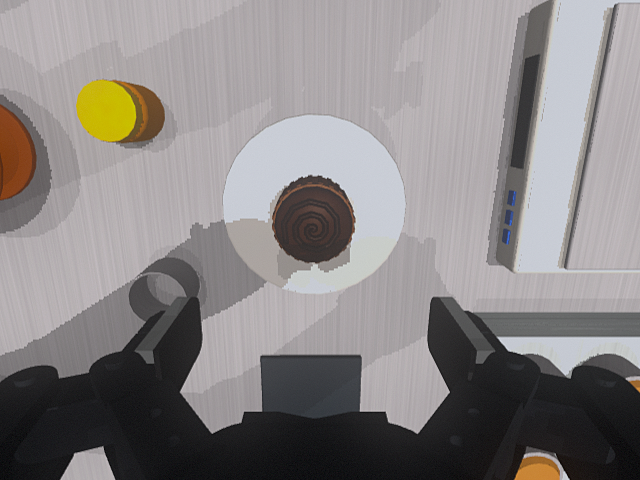

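The cake at (314,218) is centred on the plate, whose columns run 223-405. On to the dome.

Request:
{"op": "step_arm", "data": {
  "series": [
    [[0,0,0,-0.25,-0.1,0,0],[0,0,0,-0.25,-0.1,0,0],[0,0,0,-0.25,-0.1,0,0],[0,0,0,-0.25,-0.1,0,0],[0,0,0,-0.25,-0.1,0,0],[0,0,0,-0.25,-0.1,0,0],[0,0,0,-0.25,-0.1,0,0],[0,0,0,-0.25,-0.1,0,0],[0,0,0,-0.25,-0.1,0,0],[0,0,0,-0.25,-0.1,0,0],[0,0,0,-0.25,-0.1,0,0],[0,0,0,0,0,0,0]]
  ]
}}

```text
clock: 10.2
eef_pos: [452.8, -249.2, 256.5]
tool_rot: [-3.138, 0.0, 1.562]
force: [0.0, -0.1, 0.3]
width: 85.4
gripper_force: 0.0
```

Request:
{"op": "step_arm", "data": {
  "series": [
    [[0,0,0,0,0,0,0],[0,0,0,0,0,0,0]]
  ]
}}

```text
clock: 10.4
eef_pos: [456.8, -241.2, 257.3]
tool_rot: [-3.141, -0.004, 1.574]
force: [-0.1, 0.2, 0.3]
width: 85.9
gripper_force: 0.0
```

```bash
python3 -c "
from h import *
w=look('dome_knob',109,'w4')
go([451,-245,150],np.pi/2); print(px(w,[450.4,-244.8,109]))
print('slate',[at(w,c,8).tolist() for c in [(222,223)]])
"
```

```text
[ 456.9 -241.   257.4] [-3.141 -0.004  1.574] [([309.1, 203.8], 0.55, [452.1, -230.0])]
at [ 457.  -241.   257.5] rot [-0.    -0.004  0.005] shift if turned first [-0.027 -0.04   0.717] now [-0.029 -0.04   0.716] |d| 108.0 q [ 0.74  0.43 -0.44  1.84  0.22  0.92  0.2 ]
[306.9 222.5]
slate [[359.2, -271.2]]
```

View pics/w4.png

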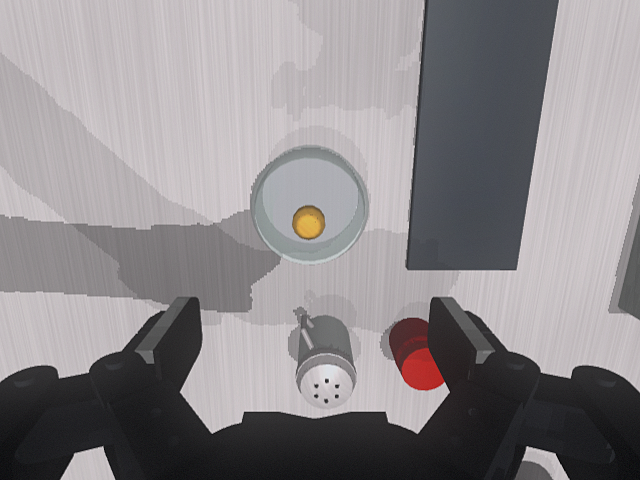

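The knob is at (309,222), as predicted. I'll descend over it.

Request:
{"op": "step_arm", "data": {
  "series": [
    [[0,0,0,-0.023,-0.035,0.15,0],[0,0,0,0,0,0.25,0],[0,0,0,0,0,0.25,0],[0,0,0,0,0,0.25,0],[0,0,0,0,0,0.15,0],[0,0,0,0,0,0.043,0],[0,0,0,0,0,0,0],[0,0,0,0,0,0,0]]
  ]
}}

```text
clock: 11.3
eef_pos: [452.1, -245.5, 94.6]
tool_rot: [3.14, -0.002, 1.573]
force: [0.1, 0.6, -0.2]
width: 85.3
gripper_force: 0.0
```

```bash
python3 -c "
from h import *
go([451.8,-244.5,93],np.pi/2)
w=ctrl.get_image('wrist');print('slate',[at(w,c,8).tolist() for c in [(222,223)]])
"
```

```text
at [ 452.1 -245.5   94.6] rot [ 0.002 -0.002  0.002] shift if turned first [ 0.007 -0.002  0.011] now [ 0.007 -0.002  0.011] |d| 2.0 q [ 0.66  0.66 -0.32  2.01  0.39  0.53  0.07]
slate [[394.9, -234.1]]
```

Close, then lift a little.

Request:
{"op": "step_arm", "data": {
  "series": [
    [[0,0,0,0,0,0,0.5],[0,0,0,0,0,0,0.6],[0,0,0,0,0,0,0.7],[0,0,0,0,0,0,1],[0,0,0,0,0,0,1],[0,0,0,0,0,0,1],[0,0,0,0,0,0,1]]
  ]
}}

```text
clock: 12.05
eef_pos: [451.6, -245.8, 93.9]
tool_rot: [3.141, -0.002, 1.572]
force: [1.0, 0.0, 3.4]
width: 23.6
gripper_force: 58.7
```

Request:
{"op": "step_arm", "data": {
  "series": [
    [[0,0,0,0,0,-0.05,1],[0,0,0,0,0,-0.15,1],[0,0,0,0,0,-0.2,1],[0,0,0,0,0,-0.2,1],[0,0,0,0,0,-0.2,1],[0,0,0,0,0,-0.2,1],[0,0,0,0,0,-0.15,1],[0,0,0,0,0,-0.05,1],[0,0,0,0,0,0,1],[0,0,0,0,0,0,1]]
  ]
}}

```text
clock: 13.05
eef_pos: [449.9, -245.9, 272.3]
tool_rot: [-3.139, -0.004, 1.572]
force: [-0.7, -0.0, -2.5]
width: 23.2
gripper_force: 59.2
```

```bash
python3 -c "
from h import *
go([621,170,270],np.pi/2)
s=ctrl.get_image('side');save(s,'s1')
"
```

```text
at [ 449.9 -245.9  272.3] rot [-0.004 -0.005  0.001] shift if turned first [2.773 1.141 0.015] now [2.772 1.143 0.022] |d| 450.0 q [ 0.77  0.41 -0.46  1.83  0.22  0.95  0.22]
```

View pics/s1.png

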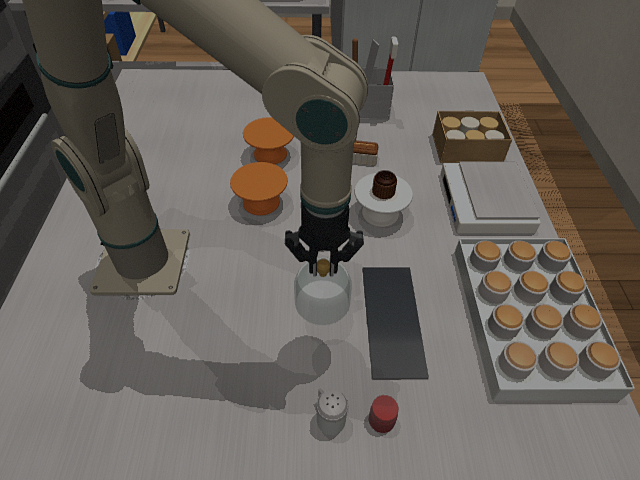

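The dome hangs level at (323,295), and the cake stands on the plate at (385,185). I'll carry it over smoothly.

Request:
{"op": "step_arm", "data": {
  "series": [
    [[0,0,0,0.06,0.024,0,1],[0,0,0,0.12,0.05,0,1],[0,0,0,0.185,0.076,0,1],[0,0,0,0.22,0.091,0,1],[0,0,0,0.22,0.091,0,1],[0,0,0,0.22,0.091,0,1],[0,0,0,0.22,0.091,0,1],[0,0,0,0.22,0.091,0,1],[0,0,0,0.22,0.091,0,1],[0,0,0,0.22,0.091,0,1],[0,0,0,0.22,0.091,0,1],[0,0,0,0.22,0.091,0,1]]
  ]
}}

```text
clock: 14.3
eef_pos: [595.7, 108.0, 273.2]
tool_rot: [-3.139, -0.003, 1.573]
force: [1.1, 0.4, -2.5]
width: 23.7
gripper_force: 59.2
```

Request:
{"op": "step_arm", "data": {
  "series": [
    [[0,0,0,0.185,0.076,0,1],[0,0,0,0.15,0.06,0,1],[0,0,0,0.06,0.024,0,1],[0,0,0,0.03,0.012,0,1],[0,0,0,0,0,0,1],[0,0,0,0,0,0,1],[0,0,0,0,0,0,1]]
  ]
}}

```text
clock: 15.0
eef_pos: [621.8, 167.7, 274.6]
tool_rot: [-3.141, -0.001, 1.57]
force: [-0.7, -1.5, -2.0]
width: 23.6
gripper_force: 59.2
```

```bash
python3 -c "
from h import *
go([621,170,200],np.pi/2)
w=ctrl.get_image('wrist');save(w,'w5')
"
```

```text
at [621.8 167.7 274.6] rot [-0.    -0.002 -0.001] shift if turned first [ 0.015 -0.005  0.498] now [ 0.014 -0.005  0.498] |d| 75.0 q [-0.04  0.61 -0.47  1.47  0.29  1.12 -0.56]
```

View pics/w5.png

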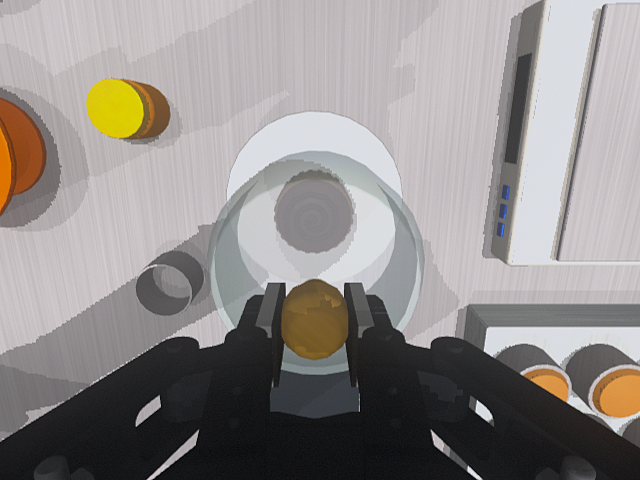

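The dome hangs level over the cake. I'll lower it, slowly at the end.

Request:
{"op": "step_arm", "data": {
  "series": [
    [[0,0,0,0.012,-0.005,0.05,1],[0,0,0,0,0,0.1,1],[0,0,0,0,0,0.12,1],[0,0,0,0,0,0.12,1],[0,0,0,0,0,0.1,1],[0,0,0,0,0,0.05,1],[0,0,0,0,0,0.03,1],[0,0,0,0,0,0.02,1],[0,0,0,0,0,0,1],[0,0,0,0,0,0,1],[0,0,0,0,0,0,1]]
  ]
}}

```text
clock: 16.15
eef_pos: [621.4, 171.7, 186.7]
tool_rot: [3.141, -0.003, 1.572]
force: [0.8, 0.1, -2.1]
width: 23.5
gripper_force: 59.2
```

```bash
python3 -c "
from h import *
go([621,170,180],np.pi/2)
"
```

```text
at [621.4 171.7 186.7] rot [ 0.001 -0.004  0.001] shift if turned first [-0.011 -0.003  0.045] now [-0.011 -0.003  0.045] |d| 7.0 q [-0.06  0.7  -0.44  1.57  0.34  0.94 -0.6 ]
```

Request:
{"op": "step_arm", "data": {
  "series": [
    [[0,0,0,-0.005,0,0.01,1],[0,0,0,0,0,0.01,1],[0,0,0,0,0,0.01,1],[0,0,0,0,0,0.01,1],[0,0,0,0,0,0.005,1],[0,0,0,0,0,0,1],[0,0,0,0,0,0,1]]
  ]
}}

```text
clock: 16.85
eef_pos: [621.5, 170.8, 179.9]
tool_rot: [3.141, -0.003, 1.572]
force: [0.7, -0.4, 2.7]
width: 23.3
gripper_force: 59.7
```

Request:
{"op": "step_arm", "data": {
  "series": [
    [[0,0,0,0,0,0,0.5],[0,0,0,0,0,0,0],[0,0,0,0,0,0,0],[0,0,0,0,0,0,0],[0,0,0,0,0,0,0],[0,0,0,0,0,-0.1,0],[0,0,0,0,0,-0.2,0],[0,0,0,0,0,-0.3,0],[0,0,0,0,0,0,0]]
  ]
}}

```text
clock: 17.75
eef_pos: [624.5, 172.7, 277.1]
tool_rot: [3.13, -0.007, 1.572]
force: [0.3, 0.0, 0.9]
width: 85.5
gripper_force: 0.0
```

Request:
{"op": "step_arm", "data": {
  "series": [
    [[0,0,0,0.25,-0.03,0,0],[0,0,0,0.25,-0.03,0,0],[0,0,0,0.25,-0.03,0,0],[0,0,0,0.25,-0.03,0,0],[0,0,0,0.25,-0.03,0,0],[0,0,0,0.25,-0.03,0,0],[0,0,0,0,0,0,0],[0,0,0,0,0,0,0]]
  ]
}}

```text
clock: 18.55
eef_pos: [593.1, 396.9, 270.4]
tool_rot: [-3.142, -0.003, 1.574]
force: [0.2, -0.6, -0.3]
width: 85.5
gripper_force: 0.0
```

```bash
python3 -c "
from h import *
w=look('loaf_mid',29,'w6')
for k,z in [('bun_mid',26.5)]:
  print([(r['centre'],at(w,r['centre'],z)) for r in ctrl.recognise(w,k)])
go([584,417,200],np.pi/2);go([584,417,200],0);go([584,417,200],np.pi)
"
```

```text
[594.1 395.1 270.3] [ 3.141e+00 -2.000e-03  1.572e+00] [([304.3, 179.0], 0.58, [582.4, 414.4])]
[([173.9, 184.0], array([450.9, 408.5]))]
at [594.8 393.8 270.3] rot [ 0.001 -0.002 -0.002] shift if turned first [ 0.155 -0.072  0.469] now [ 0.154 -0.072  0.469] |d| 75.0 q [-0.4   0.73 -0.45  1.25  0.31  1.23 -0.85]
at [594.8 393.8 270.3] rot [-1.000e-03 -2.000e-03  1.998e+00] shift if turned first [-0.072 -0.155  0.469] now [ 0.154 -0.072  0.469] |d| 75.0 q [-0.4   0.73 -0.45  1.25  0.31  1.23 -0.85]
at [594.8 393.8 270.3] rot [ 2.000e-03 -1.000e-03 -2.002e+00] shift if turned first [0.072 0.155 0.469] now [ 0.154 -0.072  0.469] |d| 75.0 q [-0.4   0.73 -0.45  1.25  0.31  1.23 -0.85]
```

View pics/w6.png

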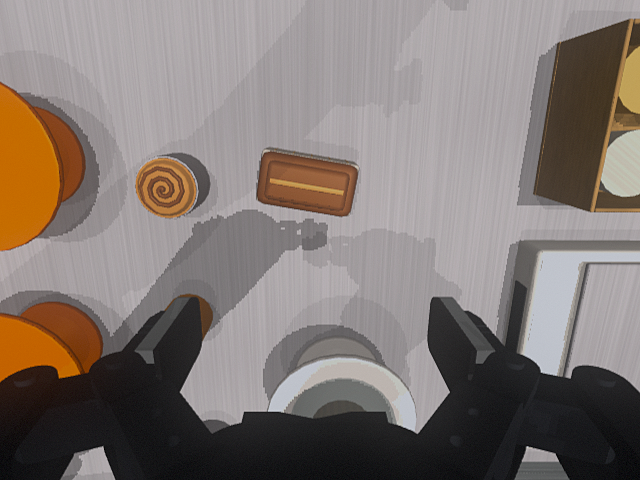

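The loaf's centre line runs from (269,181) to (343,192), a yaw of about -8.5°. The bun is at (167,187). I'll turn the tool by +81.5° about world z.

Request:
{"op": "step_arm", "data": {
  "series": [
    [[0,0,-0.181,0,0,0,0],[0,0,-0.181,0,0,0,0],[0,0,-0.181,0,0,0,0],[0,0,-0.181,0,0,0,0],[0,0,-0.181,0,0,0,0],[0,0,-0.181,0,0,0,0],[0,0,-0.181,0,0,0,0],[0,0,-0.181,0,0,0,0],[0,0,-0.181,0,0,0,0],[0,0,-0.181,0,0,0,0],[0,0,0,0,0,0,0],[0,0,0,0,0,0,0]]
  ]
}}

```text
clock: 19.9
eef_pos: [594.5, 394.2, 270.0]
tool_rot: [3.14, -0.0, 2.988]
force: [-0.9, 0.2, -0.3]
width: 85.2
gripper_force: 0.0
```

```bash
python3 -c "
from h import *
w=look('loaf_mid',29,'w7')
p=cv2.imread('pics/w6.png')
go([584,415,150],np.radians(171.5))
"
```

```text
[594.4 394.6 270. ] [ 3.139 -0.     2.989] [([327.7, 182.5], 0.62, [582.9, 410.1])]
at [594.2 394.8 270.1] rot [ 0.003 -0.    -0.004] shift if turned first [0.087 0.123 0.801] now [0.088 0.121 0.801] |d| 122.0 q [-0.25  0.8  -0.79  1.25  0.55  1.31  0.4 ]
```

View pics/w7.png

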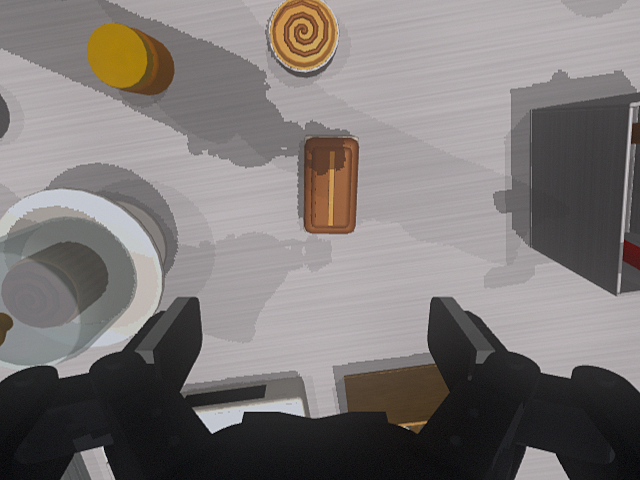

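The loaf lies square to the fingers, with its top centred at (331,186).

```bash
python3 -c "
from h import *
w=ctrl.get_image('wrist');print(at(w,(331,185),56),at(w,(332,186),58)); c=at(w,(331,185),56)
go([c[0],c[1],7],np.radians(171.5))
"
```

```text
[581.2 413. ] [582.  413.7]
at [594.1 395.1 270.1] rot [ 0.003 -0.    -0.003] shift if turned first [0.103 0.106 1.754] now [0.103 0.101 1.754] |d| 264.0 q [-0.25  0.8  -0.79  1.25  0.55  1.31  0.4 ]
```

Request:
{"op": "step_arm", "data": {
  "series": [
    [[0,0,0,0.1,0.108,0.15,0],[0,0,0,0,0,0.28,0],[0,0,0,0,0,0.28,0],[0,0,0,0,0,0.28,0],[0,0,0,0,0,0.28,0],[0,0,0,0,0,0.28,0],[0,0,0,0,0,0.19,0],[0,0,0,0,0,0,0],[0,0,0,0,0,0,0]]
  ]
}}

```text
clock: 20.95
eef_pos: [581.4, 414.9, 9.5]
tool_rot: [3.139, -0.001, 2.993]
force: [0.2, 0.8, 1.5]
width: 85.2
gripper_force: 0.0
```

```bash
python3 -c "
from h import *
w=look('loaf_mid',45)
go([582,413.5,7],np.radians(171.5))
"
```

```text
[582.2 415.7  10.9] [3.137e+00 1.000e-03 2.993e+00] [([307.8, 301.7], 0.76, [562.4, 415.5])]
at [582.5 415.9  11.5] rot [ 0.007  0.002 -0.001] shift if turned first [ 0.001 -0.016  0.03 ] now [ 0.001 -0.017  0.03 ] |d| 5.0 q [-0.33  1.06 -0.65  1.44  0.75  0.89  0.21]
```

Request:
{"op": "step_arm", "data": {
  "series": [
    [[0,0,0,0,0,0.02,0.3],[0,0,0,0,0,0,1],[0,0,0,0,0,0,1],[0,0,0,0,0,0,1],[0,0,0,0,0,0,1],[0,0,0,0,0,0,1]]
  ]
}}

```text
clock: 21.65
eef_pos: [582.0, 414.8, 7.3]
tool_rot: [3.138, 0.001, 2.993]
force: [0.6, -0.2, 5.7]
width: 51.1
gripper_force: 63.9
```

Request:
{"op": "step_arm", "data": {
  "series": [
    [[0,0,0,0,0,-0.1,1],[0,0,0,0,0,-0.25,1],[0,0,0,0,0,-0.25,1],[0,0,0,0,0,-0.25,1],[0,0,0,0,0,-0.25,1],[0,0,0,0,0,-0.25,1],[0,0,0,0,0,-0.25,1],[0,0,0,0,0,-0.2,1],[0,0,0,0,0,0,1],[0,0,0,0,0,0,1]]
  ]
}}

```text
clock: 22.65
eef_pos: [581.1, 413.6, 276.4]
tool_rot: [3.139, -0.0, 2.994]
force: [-0.2, -0.6, -2.6]
width: 51.3
gripper_force: 63.3
```

```bash
python3 -c "
from h import *
go([617,-69,280],np.pi)
"
```

```text
at [581.1 413.6 276.4] rot [ 0.003  0.    -0.188] shift if turned first [-0.239 -3.217 -0.024] now [-0.711 -3.147 -0.032] |d| 484.0 q [-0.28  0.79 -0.79  1.24  0.55  1.32  0.37]
```

Request:
{"op": "step_arm", "data": {
  "series": [
    [[0,0,-0.188,0,0,0,1],[0,0,0,-0.02,-0.15,0,1],[0,0,0,-0.02,-0.27,0,1],[0,0,0,-0.02,-0.28,0,1],[0,0,0,-0.02,-0.28,0,1],[0,0,0,-0.02,-0.28,0,1],[0,0,0,-0.02,-0.28,0,1],[0,0,0,-0.02,-0.28,0,1],[0,0,0,-0.02,-0.28,0,1],[0,0,0,-0.02,-0.28,0,1],[0,0,0,-0.02,-0.28,0,1],[0,0,0,-0.02,-0.28,0,1]]
  ]
}}

```text
clock: 23.85
eef_pos: [612.6, -29.5, 272.7]
tool_rot: [3.139, -0.004, 3.141]
force: [1.3, -0.6, -1.8]
width: 51.1
gripper_force: 63.1
```

Request:
{"op": "step_arm", "data": {
  "series": [
    [[0,0,0,-0.02,-0.2,0,1],[0,0,0,0,-0.07,0,1],[0,0,0,0,0,0,1],[0,0,0,0,0,0,1],[0,0,0,0,0,0,1]]
  ]
}}

```text
clock: 24.35
eef_pos: [616.7, -65.1, 274.7]
tool_rot: [3.138, -0.001, -3.139]
force: [-0.3, 0.7, -1.4]
width: 51.1
gripper_force: 63.2
```

```bash
python3 -c "
from h import *
go([617,-69,20],np.pi)
w=ctrl.get_image('wrist');save(w,'w8')
for c in [(-1,-1),(1,-1),(1,1),(-1,1)]: print(px(w,[617+60*c[0],-174+150*c[1],8]))
for k in ['scene','side']:
  p=ctrl.get_image(k);print(k,[(r['centre'],at(p,r['centre'],130)) for r in ctrl.recognise(p,'dome_knob')[:2]])
"
```

```text
at [616.7 -65.1 274.7] rot [ 0.005 -0.001  0.004] shift if turned first [-0.002 -0.026  1.698] now [-0.003 -0.033  1.698] |d| 255.0 q [ 0.57  0.68 -0.91  1.53  0.56  1.2   1.14]
[ 61.4 133.6]
[ 80.7 244.9]
[349.9 245.5]
[353.3 134.6]
scene [([393.3, 286.4], array([629.6, 174.1]))]
side [([379.1, 175.1], array([605.2, 182.5]))]
```

View pics/w8.png

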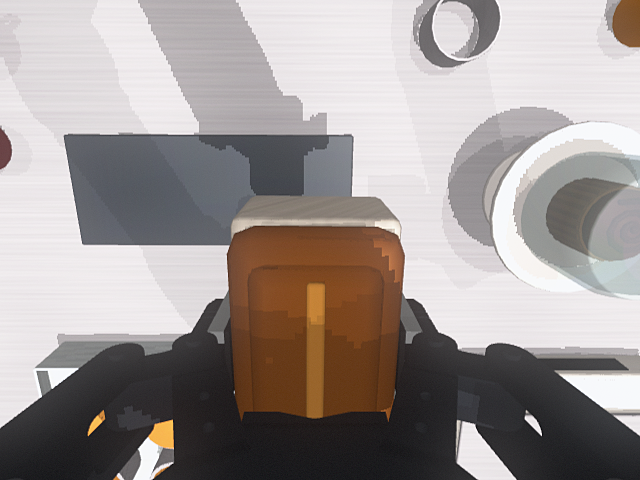

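The slate corners at (65,135), (352,135) and (82,244) match the model within 1-2 mm. I'll lower the loaf.

Request:
{"op": "step_arm", "data": {
  "series": [
    [[0,0,0.004,0,-0.023,0.12,1],[0,0,0,0,0,0.25,1],[0,0,0,0,0,0.25,1],[0,0,0,0,0,0.25,1],[0,0,0,0,0,0.25,1],[0,0,0,0,0,0.25,1],[0,0,0,0,0,0.2,1],[0,0,0,0,0,0.08,1],[0,0,0,0,0,0,1],[0,0,0,0,0,0,1],[0,0,0,0,0,0,1]]
  ]
}}

```text
clock: 25.7
eef_pos: [618.5, -70.4, 29.2]
tool_rot: [3.139, 0.003, 3.138]
force: [0.4, 0.1, -1.8]
width: 50.8
gripper_force: 63.2
```

```bash
python3 -c "
from h import *
go([617,-68.5,15.5],np.pi)
"
```

```text
at [618.5 -70.4  29.2] rot [ 0.003  0.004 -0.005] shift if turned first [0.01  0.012 0.091] now [0.011 0.012 0.091] |d| 14.0 q [ 0.47  0.96 -0.7   1.73  0.84  0.78  0.92]
```

Request:
{"op": "step_arm", "data": {
  "series": [
    [[0.003,0.004,-0.004,0.01,0.012,0.04,1],[0,0,0,0,0,0.025,1],[0,0,0,0,0,0.015,1],[0,0,0,0,0,0.01,1],[0,0,0,0,0,0,1],[0,0,0,0,0,0,1]]
  ]
}}

```text
clock: 26.3
eef_pos: [615.3, -68.7, 15.2]
tool_rot: [-3.141, -0.003, 3.141]
force: [-4.3, -0.7, 10.6]
width: 51.6
gripper_force: 64.4
```

Request:
{"op": "step_arm", "data": {
  "series": [
    [[0,0,0,0,0,0,0],[0,0,0,0,0,0,0],[0,0,0,0,0,0,0],[0,0,0,0,0,0,0],[0,0,0,0,0,-0.2,0],[0,0,0,0,0,-0.33,0],[0,0,0,0,0,-0.33,0],[0,0,0,0,0,-0.33,0],[0,0,0,0,0,-0.33,0],[0,0,0,0,0,-0.33,0],[0,0,0,0,0,0,0]]
  ]
}}

```text
clock: 27.4
eef_pos: [620.1, -67.2, 298.7]
tool_rot: [3.141, 0.01, 3.141]
force: [0.0, -0.1, -0.0]
width: 85.5
gripper_force: 0.0
```

Request:
{"op": "step_arm", "data": {
  "series": [
    [[0,0,0,0.093,0.266,0,0],[0,0,0,0.093,0.266,0,0],[0,0,0,0.093,0.266,0,0],[0,0,0,0.093,0.266,0,0],[0,0,0,0.093,0.266,0,0],[0,0,0,0.093,0.266,0,0],[0,0,0,0.093,0.266,0,0],[0,0,0,0.093,0.266,0,0],[0,0,0,0.093,0.266,0,0],[0,0,0,0.093,0.266,0,0],[0,0,0,0.093,0.266,0,0],[0,0,0,0.093,0.266,0,0]]
  ]
}}

```text
clock: 28.6
eef_pos: [448.6, 411.3, 291.2]
tool_rot: [-3.141, -0.004, 3.141]
force: [0.9, 1.4, -0.5]
width: 85.6
gripper_force: 0.0
```

Request:
{"op": "step_arm", "data": {
  "series": [
    [[0,0,0,0,0,0.2,0],[0,0,0,0,0,0.3,0],[0,0,0,0,0,0,0],[0,0,0,0,0,0,0]]
  ]
}}

```text
clock: 29.0
eef_pos: [448.9, 409.8, 216.7]
tool_rot: [-3.141, -0.005, 3.141]
force: [0.4, 0.1, 0.7]
width: 85.3
gripper_force: 0.0
```

```bash
python3 -c "
from h import *
w=look('bun_mid',35,'w9')
go([449,410,7],np.pi)
"
```

```text
[449.5 410.7 218.1] [ 3.140e+00 -3.000e-03  3.141e+00] [([313.7, 212.1], 0.61, [450.9, 409.2])]
at [449.8 411.1 218.9] rot [ 0.004 -0.002 -0.002] shift if turned first [ 0.005 -0.008  1.412] now [ 0.003 -0.012  1.412] |d| 212.0 q [-0.29  0.71 -0.84  1.64  0.58  1.07  0.26]
```

Request:
{"op": "step_arm", "data": {
  "series": [
    [[0,0,0,0,-0.008,0.15,0],[0,0,0,0,0,0.25,0],[0,0,0,0,0,0.25,0],[0,0,0,0,0,0.25,0],[0,0,0,0,0,0.25,0],[0,0,0,0,0,0.2,0],[0,0,0,0,0,0.04,0],[0,0,0,0,0,0,0],[0,0,0,0,0,0,0]]
  ]
}}

```text
clock: 30.0
eef_pos: [449.6, 410.5, 10.7]
tool_rot: [3.138, -0.001, 3.14]
force: [-0.1, 0.8, 0.5]
width: 85.8
gripper_force: 0.0
```

```bash
python3 -c "
from h import *
go([450,410,7],np.pi)
"
```

```text
at [449.6 410.5  10.7] rot [ 0.004 -0.001 -0.001] shift if turned first [-0.003 -0.003  0.025] now [-0.003 -0.003  0.025] |d| 4.0 q [-0.41  0.96 -0.64  1.77  0.84  0.71  0.06]
```

Request:
{"op": "step_arm", "data": {
  "series": [
    [[0,0,0,0,0,0.025,0.3],[0,0,0,0,0,0,1],[0,0,0,0,0,0,1],[0,0,0,0,0,0,1],[0,0,0,0,0,0,1],[0,0,0,0,0,0,1]]
  ]
}}

```text
clock: 30.6
eef_pos: [449.3, 409.5, 6.1]
tool_rot: [3.14, -0.001, 3.141]
force: [-0.1, -1.5, 7.3]
width: 60.7
gripper_force: 64.9
```

Request:
{"op": "step_arm", "data": {
  "series": [
    [[0,0,0,0,0,-0.1,1],[0,0,0,0,0,-0.25,1],[0,0,0,0,0,-0.25,1],[0,0,0,0,0,-0.25,1],[0,0,0,0,0,-0.25,1],[0,0,0,0,0,-0.25,1],[0,0,0,0,0,-0.25,1],[0,0,0,0,0,0,1],[0,0,0,0,0,0,1]]
  ]
}}

```text
clock: 31.5
eef_pos: [449.1, 408.9, 246.0]
tool_rot: [3.141, -0.002, 3.141]
force: [-1.0, 0.4, -1.5]
width: 60.5
gripper_force: 65.6
```

```bash
python3 -c "
from h import *
go([617,-278.5,250],np.pi)
"
```

```text
at [449.1 408.9 246. ] rot [ 0.001 -0.002 -0.001] shift if turned first [-1.119 -4.582 -0.027] now [-1.121 -4.582 -0.034] |d| 708.0 q [-0.28  0.68 -0.86  1.61  0.56  1.12  0.29]
```

Request:
{"op": "step_arm", "data": {
  "series": [
    [[0,0,0,-0.03,-0.13,0,1],[0,0,0,-0.062,-0.255,0,1],[0,0,0,-0.062,-0.255,0,1],[0,0,0,-0.062,-0.255,0,1],[0,0,0,-0.062,-0.255,0,1],[0,0,0,-0.062,-0.255,0,1],[0,0,0,-0.062,-0.255,0,1],[0,0,0,-0.062,-0.255,0,1],[0,0,0,-0.062,-0.255,0,1],[0,0,0,-0.062,-0.255,0,1]]
  ]
}}

```text
clock: 32.5
eef_pos: [536.1, 43.0, 242.9]
tool_rot: [-3.141, -0.006, 3.141]
force: [0.8, -0.3, -0.7]
width: 60.8
gripper_force: 65.6
```

Request:
{"op": "step_arm", "data": {
  "series": [
    [[0,0,0,-0.062,-0.255,0,1],[0,0,0,-0.062,-0.255,0,1],[0,0,0,-0.062,-0.255,0,1],[0,0,0,-0.062,-0.255,0,1],[0,0,0,-0.062,-0.255,0,1],[0,0,0,-0.062,-0.255,0,1],[0,0,0,-0.062,-0.255,0,1],[0,0,0,-0.062,-0.255,0,1],[0,0,0,-0.03,-0.12,0,1],[0,0,0,0,0,0,1],[0,0,0,0,0,0,1],[0,0,0,0,0,0,1]]
  ]
}}

```text
clock: 33.7
eef_pos: [615.4, -276.8, 243.4]
tool_rot: [3.14, -0.005, -3.139]
force: [0.5, 0.4, -1.6]
width: 60.8
gripper_force: 65.6
```

```bash
python3 -c "
from h import *
go([617,-278.5,15],np.pi)
"
```

```text
at [ 615.4 -276.8  243.4] rot [ 0.002 -0.006  0.003] shift if turned first [-0.01  -0.011  1.522] now [-0.018 -0.014  1.522] |d| 228.0 q [ 0.83  0.79 -0.89  1.4   0.62  1.24  1.46]
```

Request:
{"op": "step_arm", "data": {
  "series": [
    [[0.002,-0.005,0.003,-0.01,-0.011,0.12,1],[0,0,0,0,0,0.25,1],[0,0,0,0,0,0.25,1],[0,0,0,0,0,0.25,1],[0,0,0,0,0,0.25,1],[0,0,0,0,0,0.22,1],[0,0,0,0,0,0.12,1],[0,0,0,0,0,0,1],[0,0,0,0,0,0,1],[0,0,0,0,0,0,1]]
  ]
}}

```text
clock: 34.7
eef_pos: [619.0, -280.8, 27.2]
tool_rot: [-3.139, 0.004, 3.139]
force: [-0.2, 0.1, -0.4]
width: 60.9
gripper_force: 65.6
```

```bash
python3 -c "
from h import *
go([617,-278.5,14.5],np.pi)
"
```

```text
at [ 619.  -280.8   27.2] rot [-0.003  0.005 -0.004] shift if turned first [0.014 0.015 0.085] now [0.014 0.016 0.085] |d| 13.0 q [ 0.78  1.03 -0.74  1.55  0.83  0.89  1.31]
```

Request:
{"op": "step_arm", "data": {
  "series": [
    [[-0.003,0.005,-0.004,0.014,0.015,0.04,1],[0,0,0,0,0,0.025,1],[0,0,0,0,0,0.015,1],[0,0,0,0,0,0.007,1],[0,0,0,0,0,0,1],[0,0,0,0,0,0,1]]
  ]
}}

```text
clock: 35.3
eef_pos: [615.2, -278.7, 14.1]
tool_rot: [3.142, -0.004, 3.141]
force: [-5.3, -0.1, 12.5]
width: 61.0
gripper_force: 67.1
```

Request:
{"op": "step_arm", "data": {
  "series": [
    [[0,0,0,0,0,0,0],[0,0,0,0,0,0,0],[0,0,0,0,0,0,0],[0,0,0,0,0,0,0],[0,0,0,0,0,-0.2,0],[0,0,0,0,0,-0.3,0],[0,0,0,0,0,-0.3,0],[0,0,0,0,0,-0.3,0],[0,0,0,0,0,-0.25,0],[0,0,0,0,0,0,0]]
  ]
}}

```text
clock: 36.3
eef_pos: [619.5, -278.7, 220.7]
tool_rot: [-3.14, 0.007, 3.141]
force: [0.4, -0.1, 0.1]
width: 85.7
gripper_force: 0.0
```

Request:
{"op": "step_arm", "data": {
  "series": [
    [[0,0,0,0.073,-0.22,0,0],[0,0,0,0.073,-0.22,0,0],[0,0,0,0.073,-0.22,0,0],[0,0,0,0.073,-0.22,0,0],[0,0,0,0,0,0,0],[0,0,0,0,0,0,0],[0,0,0,0,0,0,0]]
  ]
}}

```text
clock: 37.0
eef_pos: [572.6, -409.3, 213.9]
tool_rot: [3.139, -0.003, -3.14]
force: [1.2, 0.4, -0.3]
width: 85.4
gripper_force: 0.0
```

```bash
python3 -c "
from h import *
w=look('jam_mid',45,'w10')
print([(r['centre'],at(w,r['centre'],35)) for r in ctrl.recognise(w,'bun_mid')])
go([571,-411,12],np.pi)
"
```

```text
[ 572.8 -408.9  214.2] [ 3.139e+00 -3.000e-03 -3.139e+00] [([315.3, 211.3], 0.73, [571.3, -408.0])]
[([464.1, 255.7], array([ 613.5, -276. ]))]
at [ 572.9 -409.2  214.4] rot [ 0.002 -0.004  0.003] shift if turned first [ 0.013 -0.012  1.35 ] now [ 0.008 -0.014  1.35 ] |d| 202.0 q [ 1.    0.86 -0.87  1.34  0.66  1.24  1.67]
```

View pics/w10.png

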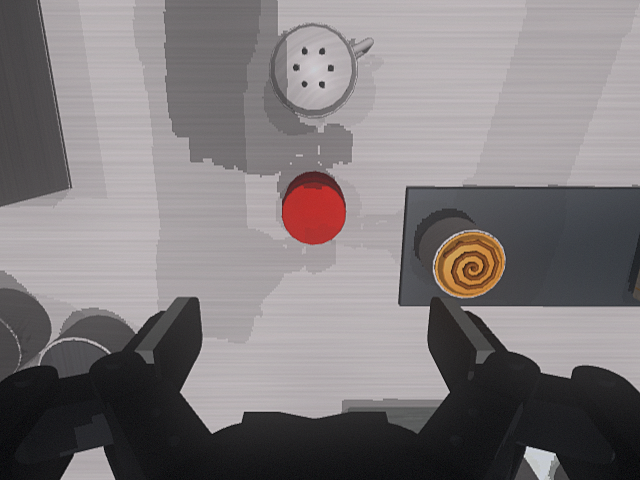

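The jam lid is at (314,212) and the shaker at (315,70) is clear of it. The bun stands on the slate end with its top at (470,264).

```bash
python3 -c "
from h import *
w=ctrl.get_image('wrist')
print('jam',at(w,(314,212),64),'bun',at(w,(470,264),59),'slate',at(w,(406,187),8),at(w,(399,304),8))
"
```

```text
jam [ 568.1 -409.3] bun [ 612.8 -280.3] slate [ 557.1 -325.2] [ 674.3 -324.1]
```

Request:
{"op": "step_arm", "data": {
  "series": [
    [[0.002,-0.004,0,0.022,0,0.15,0],[0,0,0,0,0,0.25,0],[0,0,0,0,0,0.25,0],[0,0,0,0,0,0.25,0],[0,0,0,0,0,0.25,0],[0,0,0,0,0,0.21,0],[0,0,0,0,0,0,0],[0,0,0,0,0,0,0]]
  ]
}}

```text
clock: 38.0
eef_pos: [569.4, -410.3, 10.9]
tool_rot: [3.142, 0.0, -3.141]
force: [0.6, -0.8, 1.8]
width: 85.5
gripper_force: 0.0
```

```bash
python3 -c "
from h import *
go([569.5,-409.3,9],np.pi)
"
```

```text
at [ 569.4 -410.3   10.9] rot [0.    0.    0.001] shift if turned first [-0.001  0.007  0.012] now [-0.001  0.007  0.012] |d| 2.0 q [ 0.96  1.08 -0.74  1.48  0.84  0.92  1.53]
```

Request:
{"op": "step_arm", "data": {
  "series": [
    [[0,0,0,0,0,0,1],[0,0,0,0,0,0,1],[0,0,0,0,0,0,1],[0,0,0,0,0,0,1],[0,0,0,0,0,0,1],[0,0,0,0,0,0,1]]
  ]
}}

```text
clock: 38.6
eef_pos: [570.4, -411.5, 13.2]
tool_rot: [-3.139, 0.003, 3.141]
force: [-0.2, 0.1, 5.8]
width: 52.5
gripper_force: 63.1
```

Request:
{"op": "step_arm", "data": {
  "series": [
    [[0,0,0,0,0,-0.1,1],[0,0,0,0,0,-0.25,1],[0,0,0,0,0,-0.25,1],[0,0,0,0,0,-0.25,1],[0,0,0,0,0,-0.25,1],[0,0,0,0,0,-0.1,1],[0,0,0,0,0,0,1],[0,0,0,0,0,0,1]]
  ]
}}

```text
clock: 39.4
eef_pos: [567.7, -410.8, 189.1]
tool_rot: [-3.141, -0.002, -3.141]
force: [-0.8, 0.3, -2.9]
width: 52.5
gripper_force: 63.4
```

```bash
python3 -c "
from h import *
go([616,-174.3,185],np.pi)
"
```

```text
at [ 567.7 -410.8  189.1] rot [-0.    -0.003  0.   ] shift if turned first [-0.322  1.577  0.028] now [-0.322  1.576  0.026] |d| 241.0 q [ 1.01  0.88 -0.86  1.38  0.68  1.19  1.65]
```

Request:
{"op": "step_arm", "data": {
  "series": [
    [[0,0,0,-0.04,0.2,0,1],[0,0,0,-0.05,0.255,0,1],[0,0,0,-0.055,0.255,0,1],[0,0,0,-0.055,0.255,0,1],[0,0,0,-0.055,0.255,0,1],[0,0,0,-0.05,0.255,0,1],[0,0,0,-0.02,0.1,0,1],[0,0,0,0,0,0,1],[0,0,0,0,0,0,1],[0,0,0,0,0,0,1]]
  ]
}}

```text
clock: 40.4
eef_pos: [616.6, -177.2, 189.0]
tool_rot: [-3.14, -0.002, 3.139]
force: [-0.0, -0.0, -2.0]
width: 52.2
gripper_force: 63.5
```

```bash
python3 -c "
from h import *
go([616,-174.3,21],np.pi)
"
```

```text
at [ 616.6 -177.2  189. ] rot [-0.002 -0.003 -0.004] shift if turned first [0.004 0.02  1.12 ] now [1.00e-03 2.20e-02 1.12e+00] |d| 168.0 q [ 0.71  0.8  -0.86  1.57  0.66  1.09  1.25]
```

Request:
{"op": "step_arm", "data": {
  "series": [
    [[0,0,-0.004,0.004,0.015,0.12,1],[0,0,0,0,0,0.25,1],[0,0,0,0,0,0.25,1],[0,0,0,0,0,0.25,1],[0,0,0,0,0,0.16,1],[0,0,0,0,0,0,1],[0,0,0,0,0,0,1],[0,0,0,0,0,0,1]]
  ]
}}

```text
clock: 41.2
eef_pos: [618.2, -173.1, 37.5]
tool_rot: [-3.141, 0.003, -3.14]
force: [0.3, 0.9, -1.4]
width: 52.5
gripper_force: 63.6
```

```bash
python3 -c "
from h import *
go([616,-174.3,20],np.pi)
"
```

```text
at [ 618.2 -173.1   37.5] rot [-0.001  0.004  0.003] shift if turned first [ 0.015 -0.008  0.117] now [ 0.015 -0.008  0.117] |d| 18.0 q [ 0.64  0.97 -0.73  1.67  0.83  0.84  1.11]
```

Request:
{"op": "step_arm", "data": {
  "series": [
    [[0,0.004,0,0.01,-0.008,0.05,1],[0,0,0,0,0,0.03,1],[0,0,0,0,0,0.02,1],[0,0,0,0,0,0.01,1],[0,0,0,0,0,0,1],[0,0,0,0,0,0,1]]
  ]
}}

```text
clock: 41.8
eef_pos: [615.1, -174.1, 21.2]
tool_rot: [-3.139, -0.004, -3.139]
force: [-6.2, -0.2, 11.5]
width: 52.6
gripper_force: 65.0
```

Contact. I'll release, lift and check.

Request:
{"op": "step_arm", "data": {
  "series": [
    [[0,0,0,0,0,0,0],[0,0,0,0,0,0,0],[0,0,0,0,0,0,0],[0,0,0,0,0,0,0],[0,0,0,0,0,-0.2,0],[0,0,0,0,0,-0.3,0],[0,0,0,0,0,-0.3,0],[0,0,0,0,0,-0.3,0],[0,0,0,0,0,-0.3,0],[0,0,0,0,0,-0.3,0],[0,0,0,0,0,0,0],[0,0,0,0,0,0,0]]
  ]
}}

```text
clock: 43.0
eef_pos: [616.6, -173.4, 275.3]
tool_rot: [-3.14, -0.001, -3.138]
force: [0.9, -0.4, -0.3]
width: 85.3
gripper_force: 0.0
```

```bash
python3 -c "
from h import *
w=look('jam_mid',50)
save(w,'w11')
s=ctrl.get_image('scene');save(s,'s2')
a=cv2.imread('pics/w11.png');b=cv2.imread('pics/s2.png')[170:400,90:560]
b=cv2.resize(b,(480,235));c=np.zeros((600,640,3),np.uint8);c[:360,:480]=cv2.resize(a,(480,360));c[362:597,:480]=b
cv2.imwrite('pics/fin.png',c)
print(ctrl.read_state()['width'])
"
```

```text
[ 615.8 -173.7  273.7] [-3.14  -0.004 -3.138] [([312.8, 197.4], 0.93, [614.6, -175.2])]
85.24603009856565
```

View pics/fin.png

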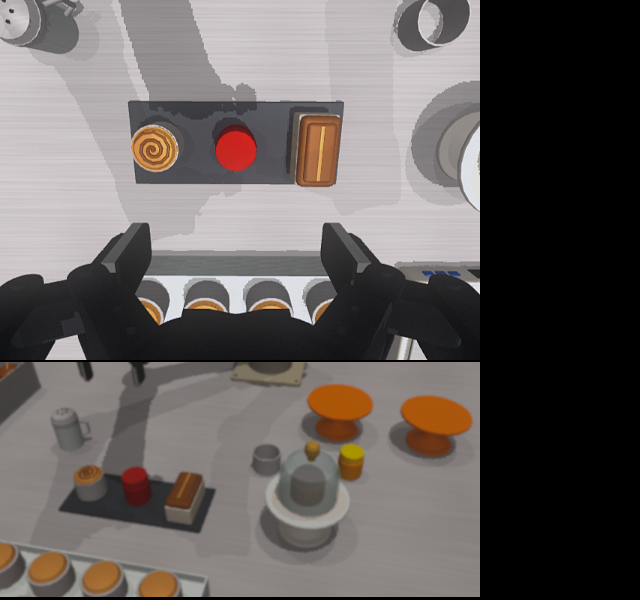

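The bun, jam and loaf stand in line on the slate, with tops at (207,198), (314,198) and (425,200) in full-image pixels. The dome is centred on the stand over the cake.

```bash
python3 -c "
from h import *
w=ctrl.get_image('wrist')
print(at(w,(425,200),64),at(w,(207,198),60),at(w,(314,198),72))
ctrl.finish_job()
"
```

```text
[611.1 -71.2] [ 610.8 -274.2] [ 608.1 -174. ]
the job is handed in; nothing more can be done
```

The job is handed in after about 43 s of robot time. The cake is under the centred glass dome on the white stand, and the loaf, jam jar and bun are in line on the slate; my last camera check put each within about 8 mm of its target.

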